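# Take the star nozzle off its piping press

### The job

The star nozzle has to come off its piping press for washing: swing that press round by its side handle until the handle drops fully down into the wide notch of its seat, so that it cannot spin. Then unscrew the nozzle cap; one press has a normal and the other a reverse thread and nothing outside shows which, so try gently both ways and go on the way that gives. Finish still holding the cap in the gripper, a hand's breadth straight above its press, with that press standing in its seat and the other press left alone.

Things in the scene. Friction and masses are not known exactly. Their poses are not given: they have to be found in the camera images.
- stand: fixed wooden board 130 (x) x 310 (y) x 12 mm, origin under its centre; carries two seats. In each stands an alike piping press (not listed, 0.5 to 0.7 kg): barrel 59 mm across, 1.5 mm play in the seat, one side handle and two small studs that now lie on the seat's rim. Turning a press on the rim takes about 0.2 N m; over the notches it drops 12 mm by its own weight when let go
- seat_1: fixed dark steel cup 96 mm outside, 50 mm high, on the board at its +y end; origin at the centre of its underside, on the press's axis, 12 mm above the table. Its rim is 62 mm above the table and has one wide notch (17 mm wide, 13.5 mm deep) on its own -x side, over a bright upright line, and two 10 mm notches for the studs at 120 deg from it
- seat_2: the same seat at the board's -y end, turned differently about z. Turning the press clockwise seen from above, by 0.6 to 1.35 rad, brings its handle over the wide notch the short way
- notch_1 (a point): middle of seat_1's wide notch at rim height: 40 mm from the axis, 62 mm above the table. A handle in the notch has 0.06 rad play each way
- notch_2 (a point): the same for seat_2
- star_cap: knurled steel screw cap, 50 mm across, 24 mm high, star nozzle 25 mm higher; 0.06 to 0.13 kg; origin at the centre of its lower rim, z up, on the press's axis. While it is done up its own -x (small dark ridge on the shoulder) points along its press's handle; origin 110 mm above the table with the handle on the rim, 98 mm with it in the notch. It may sit on either press, in either seat
- star_tip (a point): top of the star nozzle, 49 mm above the cap's lower rim. A rubber seal pushes the cap up (35 N), so it takes 0.3 to 0.6 N m to start: a press whose handle is not in its notch spins along. Wrong way: a hard stop within 0.1 rad. Right way: it keeps turning, climbs 3 mm, springs free of the thread after 1.0 rad and lifts straight off once turned 1.1 to 1.5 rad from closed; turn it no further
- blank_cap: the other press's cap: same size, closed flat, no nozzle, otherwise placed alike. Handle of either press: level rod square to the axis, 12 mm thick, from 66 mm off the axis to the end at 126 mm a black round grip 16 mm thick (grasp it about 98 mm off the axis). Its centre line is 68 mm above the table on the rim, 56 mm in the notch
There are look-alikes about, which are no part of the job. Leave any purple look-alike of the blank_cap alone.

How it is judged:
By the outcome, as a careful person would: the job done as asked, in the order asked, and still so for the second after the job is handed in, while the arm keeps its last pose, push and grip.
It also fails if it takes over 51 s, if anything falls off the work surface, if the arm or the gripper's body presses on something with over 40 N, if the wrist force passes 120 N, or if a joint passes its speed limit or range.

### The arm

A 6-joint arm with a two-finger parallel gripper is mounted at the origin on a cart in front of the work surface, level with it; the furniture and walls round the work are solid. World frame = base frame: x ahead of the robot, y to its left, z up, the work surface at z = 0. Lengths are in m, angles in degrees, forces in N, time in s.
With the tool pointing down it reaches from about 0.4 to 0.825 m from the base axis. Payload 7 kg.
Tool frame: the origin (TCP) lies midway between the tips of the shut fingers; the grasp point (between the pads) lies 19 mm behind it (hold_point_z is the distance from the TCP to the grasp point, in m); z points along the fingers, y is the line along which they close (so a half turn about z gives the same grasp; the last joint's range is limited). The gripper opens to 88 mm and grips with 3 to 60 N. Pads are 19 mm wide; open, the fingers measure 130 mm over their backs; the gripper's body (78 mm by 193 mm) begins 47 mm behind the grasp point.
Start: joints at [87.095, 20.546, 0.682, 0, -70.136, -16.507], TCP at [0.224, 0.637, 0.227] pointing down, gripper open.
Joint ranges: [-176.03, 176.03], [-82.01, 121.73], [-58.28, 71.71], [-173.87, 95.51], [-174.79, -0.11], [-173.66, 173.66]. Speed limits (degrees/s): [136.94, 136.94, 172.46, 180, 180, 180].

### API

Orientations are given as [roll, pitch, yaw] about the fixed x, y, z axes, in that order (R = Rz(yaw) Ry(pitch) Rx(roll)).
In Python, from plant import get_state, capture, close_job, hold_point_z gives the robot as it stands.
- The arm moves only by the shell command python3 -m inch 'ROWS' [FORCE]. ROWS is text: rows parted by semicolons, each of 5 numbers parted by spaces: the shift along the tool's x, y, z normalised to -1 to 1, where 1 is 0.15 m, then the turn about the tool's z normalised to -1 to 1, where 1 is 360 degrees, then the opening, from 0 (shut) to 1 (fully open). In form: tx ty tz spin grip; .... A call has exactly 8 rows; each row shifts and turns the commanded pose from where the row before left it, along the tool's axes as they then stand; what a row does not reach is not made up. A row lasts 1/8 s, in which the tool goes at most 62.5 mm and 10.7 degrees, less where a joint would pass 70% of its speed; a pose out of reach is approached as far as the arm can. A call with a number of a shift or a turn outside -1 to 1 is refused whole. A call with a gripper value outside its range is refused whole. The fingers move at their own pace and stop on an object; FORCE is the grip in N (left out, the last holds). Time passes only in rows, so rows that do not move let the fingers close, or fill a call up. It gives the time, the measured TCP pose, the force, the opening and the grip force at its end, in the units of the state.
- get_state(): the state, without advancing time (a new reading comes with each control period).
- capture(name): name is "scene" or "side" or "wrist"; returns a dict with "color" (400x640x3 uint8, blue, green, red), "mtx" (3x3 intrinsics, pixels), "R" (3x3) and "t" (3): a world point X has camera coordinates R X + t. Camera axes: x right, y down, z forward; pixel columns grow to the right and rows downward; lengths in m; the calibration is good to about 2 mm. The wrist camera is an equidistant fisheye: a pixel r from the principal point sees the ray r / f radians off the axis. A picture is of the moment at which its call begins. There is no depth.
- close_job(): hands the job in; it is judged then, once.
The state is a dict: "time_s": time; "joints": joint angles; "qd": joint speeds; "joint_torque": joint torques, N m; "tcp_pos": TCP position; "eef_rot": TCP orientation; "contact_force": force on the tool from outside, world axes, zero at the start; "moment": the same for the moment, N m; "gripper_width": finger opening in m; "gripper_force": force on a finger pad.
Only numpy, scipy, OpenCV 4.12 (cv2) and the standard library are available. Lean on these libraries where they do the work, as an engineer would, in place of code of your own. Each camera call takes 0.05 s, during which the arm holds its last target. There are 200 camera calls.

## Working session

There is one attempt and no reset: what is moved stays moved. The work goes in short steps, Python scripts to look and compute and a shell command to move; the robot and the scene stay as the last step left them, time stands still between calls to the robot, and variables do not carry over. Pictures are saved under pics/ and viewed, at most 12 in all, crops included, and the job is handed in when it is done.

```bash
mkdir -p pics; ls; cat > h.py <<'E'
import numpy as np, cv2
from plant import get_state, capture, hold_point_z
def snap(n,f):
    c=capture(n); cv2.imwrite(f'pics/{f}.png',c['color']); np.savez(f'pics/{f}.npz',**{k:np.array(c[k]) for k in('color','mtx','R','t')}); return c
def load(f): return dict(np.load(f'pics/{f}.npz'))
def ray(c,p,fish=False):
    K=c['mtx'];x=(p[0]-K[0,2])/K[0,0];y=(p[1]-K[1,2])/K[1,1]
    if fish:
        r=np.hypot(x,y);s=np.sin(r)/r if r>1e-9 else 1;d=np.array([x*s,y*s,np.cos(r)])
    else: d=np.array([x,y,1.])
    d=c['R'].T@d; return -c['R'].T@c['t'],d/np.linalg.norm(d)
def plane(c,p,z,fish=False):
    o,d=ray(c,p,fish);return o+d*(z-o[2])/d[2]
def tri(*rs):
    A=np.zeros((3,3));b=np.zeros(3)
    for o,d in rs:
        M=np.eye(3)-np.outer(d,d);A+=M;b+=M@o
    X=np.linalg.solve(A,b);return X,[np.linalg.norm((np.eye(3)-np.outer(d,d))@(X-o)) for o,d in rs]
E
python3 - <<'E'
from h import *
s=get_state();print(s,hold_point_z if not callable(hold_point_z) else hold_point_z())
a=snap('scene','s0')['color'];b=snap('side','d0')['color'];w=snap('wrist','w0')['color']
cv2.imwrite('pics/a.png',cv2.resize(np.vstack([a,b]),(768*800//1280,600)) if 0 else a)
E
```

```text
pics
{'time_s': 0.0, 'joints': array([ 8.70925668e+01,  2.05910597e+01,  6.34178295e-01, -2.01789859e-02,
       -7.01374756e+01, -1.65091096e+01]), 'qd': array([ 0.05008823, -0.00739111,  0.00615252,  0.05135954,  0.04407113,
        0.01803667]), 'joint_torque': array([-1.14636114e-03, -5.82713807e+01,  2.93058622e+01,  6.99699238e+00,
        6.87793960e-03, -1.59854899e-04]), 'tcp_pos': array([0.22423004, 0.63614048, 0.22562983]), 'eef_rot': array([ 1.79904142e+02, -8.62823786e-03, -1.94234073e+01]), 'contact_force': array([ 0.44272744, -0.68589411,  0.01164123]), 'moment': array([ 0.01037981,  0.02886809, -0.00894509]), 'gripper_force': 0.0, 'gripper_width': 0.0870509757936785} 0.0188
```

View pics/s0.png

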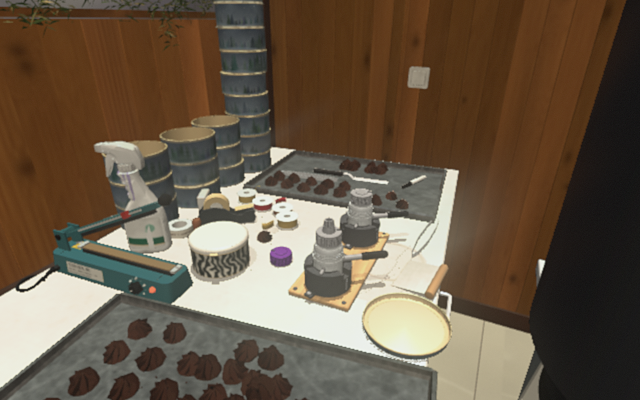

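View pics/d0.png

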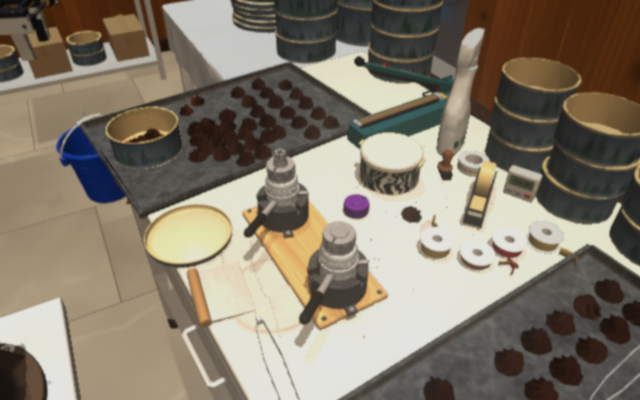

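In the scene view the star press stands in the near seat, with its tip at (328,222), grip at (374,255) and cap at (327,240). In the side view its tip is at (280,152) and its grip end at (253,230). The look-alikes are the blank press (scene 360,195; side 338,232) and the purple cap (scene 281,256; side 356,206).

```bash
python3 - <<'E'
from h import *
a=load('s0');b=load('d0')
for n,p,q in [('startip',(328,220),(280,150)),('starcap',(327,243),(281,177)),('gripend',(386,254),(248,232)),('blanktop',(360,191),(338,226)),('blankend',(406,214),(304,318))]:
    print(n,*[np.round(x,4) for x in tri(ray(a,p),ray(b,q))])
A=cv2.resize(a['color'][205:315,280:410],None,fx=4,fy=4,interpolation=2)
B=cv2.resize(b['color'][140:250,235:335],None,fx=4,fy=4,interpolation=2)
w=load('w0')['color']
c=np.zeros((600,800,3),np.uint8)
A=cv2.resize(A,(400,338));B=cv2.resize(B,(308,338));c[:338,:400]=A;c[:338,400:708]=B
c[338:588,:400]=cv2.resize(w,(400,250));cv2.imwrite('pics/v1.png',c)
E
```

```text
startip [0.5493 0.1588 0.159 ] [0.0016 0.0016]
starcap [0.5491 0.1558 0.1045] [0.0014 0.0014]
gripend [0.4513 0.0853 0.0682] [0.0023 0.0023]
blanktop [ 0.5551 -0.0383  0.1392] [0.0008 0.0008]
blankend [ 0.4583 -0.1139  0.0663] [0.0013 0.0013]
```

View pics/v1.png

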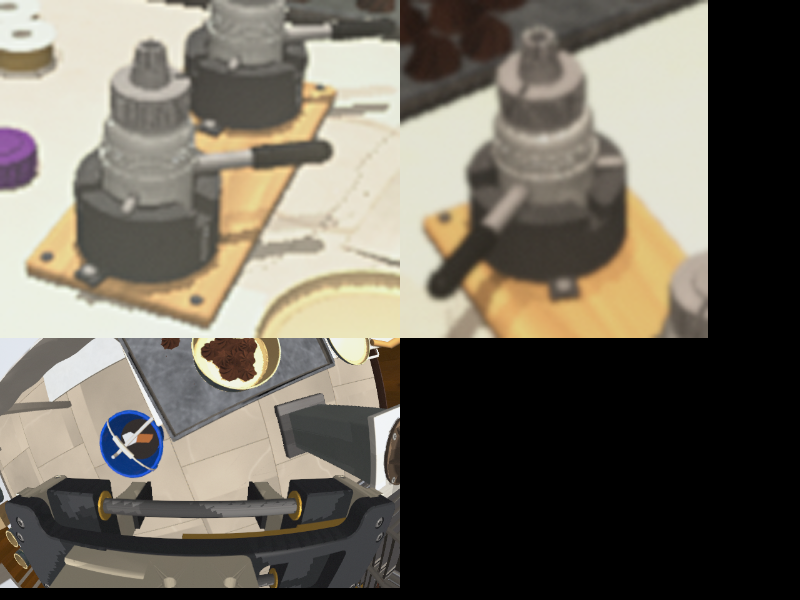

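The crop confirms the choice. The star nozzle is on the near press and the bright notch line is on its −x side, at about scene (347,283). Next I'll measure the notch and work out a viewpoint for the wrist camera.

```bash
python3 - <<'E'
from h import *
from scipy.spatial.transform import Rotation as Ro
a=load('s0');b=load('d0');w=load('w0');s=get_state()
ax=np.array([.549,.157])
for c,p in((a,(346.6,283)),(a,(346.6,278))):
    o,d=ray(c,p)
    A=d[:2]@d[:2];B=(o[:2]-ax)@d[:2];C=(o[:2]-ax)@(o[:2]-ax)-.048**2
    t=(-B-np.sqrt(max(B*B-A*C,0)))/A;P=o+t*d;print(P,np.degrees(np.arctan2(*(P[:2]-ax)[::-1]))%360)
T=Ro.from_euler('xyz',s['eef_rot'],degrees=True).as_matrix()
for c in(a,b,w):print('cam',-c['R'].T@c['t'],c['R'][2])
print('cam in tool',T.T@(-w['R'].T@w['t']-s['tcp_pos']),(w['R']@T).round(2).tolist(),w['mtx'].tolist())
# board corners
for p in((292,288),(352,306),(388,234)):print(plane(a,p,.012))
E
```

```text
[0.5019112  0.1663083  0.03217367] 168.81818453066856
[0.50208983 0.16717034 0.04473208] 167.7673307846225
cam [0.28986627 0.74665548 0.50117487] [ 0.38908815 -0.81342556 -0.4323763 ]
cam [ 0.2785259  -0.50964415  0.65083184] [ 0.38042054  0.6806566  -0.6260885 ]
cam [0.29435668 0.61153491 0.38465452] [-0.25730272  0.08939521 -0.96218699]
cam in tool [ 0.0743647   0.00023716 -0.15879896] [[-0.0, 1.0, -0.0], [-0.96, -0.0, -0.27], [-0.27, 0.0, 0.96]] [[309.70691628693146, 0.0, 319.42196104227986], [0.0, 309.70691628693146, 196.84644124908817], [0.0, 0.0, 1.0]]
[0.60373307 0.20490647 0.012     ]
[0.47580629 0.20216224 0.012     ]
[ 0.49132646 -0.09060197  0.012     ]
```

```bash
cat >> h.py <<'E'
def need(x,y,z,yaw):
    s=get_state();p=s['tcp_pos'];q=np.radians(s['eef_rot'][2]);d=np.array([x,y,z])-p
    dy=(yaw-s['eef_rot'][2]+180)%360-180
    f=lambda q:(np.round(np.array([d[:2]@[np.cos(q),np.sin(q)],d[:2]@[np.sin(q),-np.cos(q)],-d[2]])/.15,3))
    print('t',s['time_s'],'tcp',p.round(4),'rpy',s['eef_rot'].round(2),'F',s['contact_force'].round(1),'M',s['moment'].round(2),'w',round(s['gripper_width'],4),'j1,j6',s['joints'][[0,5]].round(1))
    print('now-axes',f(q),'end-axes',f(np.radians(yaw)),'spin',round(-dy/360,4))
E
python3 -m inch '.27 .28 -.04 0 1; .27 .28 -.04 0 1; .27 .28 -.04 0 1; .27 .28 -.04 0 1; .27 .28 -.04 0 1; .27 .28 -.04 0 1; .27 .28 -.04 0 1; .27 .28 -.04 0 1'
python3 -c "from h import *;need(.47,.099,.25,-144)"
```

```text
time_s: 1.15
tcp_pos: [0.4185, 0.2102, 0.2749]
eef_rot: [-180.0, -0.0, -19.4]
contact_force: [1.0, 0.2, 0.6]
gripper_width: 0.0878
gripper_force: 0.0
t 1.15 tcp [0.4185 0.2102 0.2749] rpy [-1.7997e+02 -1.0000e-02 -1.9380e+01] F [1.  0.2 0.6] M [ 0.02 -0.16  0.03] w 0.0878 j1,j6 [50.8 19.8]
now-axes [0.57  0.585 0.166] end-axes [ 0.158 -0.801  0.166] spin 0.3462
```

```bash
python3 -m inch '.28 .29 .04 0 1; .28 .29 .04 .029 1; 0 0 0 .029 1; 0 0 0 .029 1; 0 0 0 .029 1; 0 0 0 .029 1; 0 0 0 .029 1; 0 0 0 .029 1'
python3 -m inch '0 0 0 .029 1; 0 0 0 .029 1; 0 0 0 .029 1; 0 0 0 .029 1; 0 0 0 .027 1; 0 0 0 0 1; 0 0 0 0 1; 0 0 0 0 1'
python3 - <<'E'
from h import *
need(.47,.099,.25,-144);w=snap('wrist','w1');cv2.imwrite('pics/v2.png',w['color'])
E
```

```text
time_s: 2.15
tcp_pos: [0.4684, 0.1019, 0.2624]
eef_rot: [180.0, -0.0, -92.8]
contact_force: [0.4, -0.8, -0.2]
gripper_width: 0.0877
gripper_force: 0.0
time_s: 3.15
tcp_pos: [0.4685, 0.102, 0.2626]
eef_rot: [-180.0, -0.0, -143.8]
contact_force: [-0.2, 0.1, -0.2]
gripper_width: 0.088
gripper_force: 0.0
t 3.15 tcp [0.4685 0.102  0.2626] rpy [-180.     -0.   -143.85] F [-0.2  0.1 -0.2] M [ 0.12 -0.15  0.01] w 0.088 j1,j6 [ 35.9 -89.7]
now-axes [ 0.004 -0.022  0.084] end-axes [ 0.004 -0.022  0.084] spin 0.0004
```

View pics/v2.png

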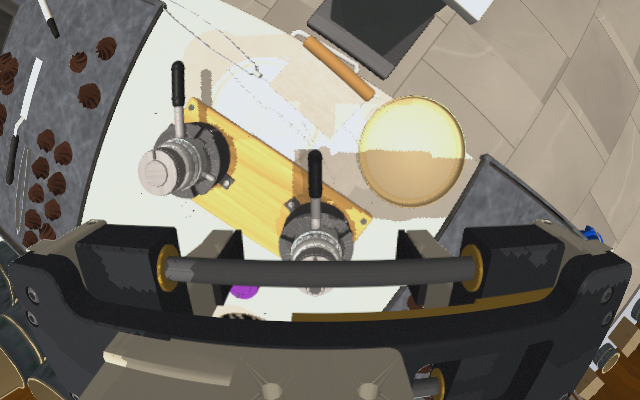

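The wrist view shows the star press's black grip at (316,152)–(316,195), centred between the fingers. The blank press is at upper left (190,160), and the purple cap is at (244,288).

```bash
python3 - <<'E'
from h import *
w=load('w1');g=cv2.cvtColor(w['color'],6)
m=(g[145:200,295:335]<55).astype(np.uint8)
n,l,st,ce=cv2.connectedComponentsWithStats(m);i=1+np.argmax(st[1:,4])
ys,xs=np.where(l==i);print(st[i])
P=np.array([plane(w,(x+295,y+145),.068,True)[:2] for x,y in zip(xs,ys)])
mu=P.mean(0);u=np.linalg.svd(P-mu)[2][0] if len(P)<3000 else None
u=u if u[0]<0 else -u
pr=(P-mu)@u;end=mu+u*pr.max();ang=np.degrees(np.arctan2(u[1],u[0]))%360
print('mid',mu,'end',end,'ang',ang,'len',np.ptp(pr),'axis est',end-u*.126,'grasp',end-u*.028)
gp=end-u*.028;need(*gp,.049,ang-360)
c=cv2.resize(w['color'][140:300,240:400],None,fx=3.5,fy=3.5,interpolation=2);cv2.imwrite('pics/v3.png',c)
E
```

```text
[ 13   5  14  48 586]
mid [0.47188481 0.09644801] end [0.44930086 0.07951644] ang 216.85951524312435 len 0.05603749263541198 axis est [0.55011455 0.15509817] grasp [0.4717039  0.09631238]
t 3.2 tcp [0.4686 0.102  0.2625] rpy [-180.     -0.   -143.88] F [1.7 0.3 0.3] M [ 0.08 -0.13 -0.02] w 0.0872 j1,j6 [ 35.9 -89.7]
now-axes [ 0.005 -0.043  1.424] end-axes [ 0.006 -0.043  1.424] spin -0.002
```

View pics/v3.png

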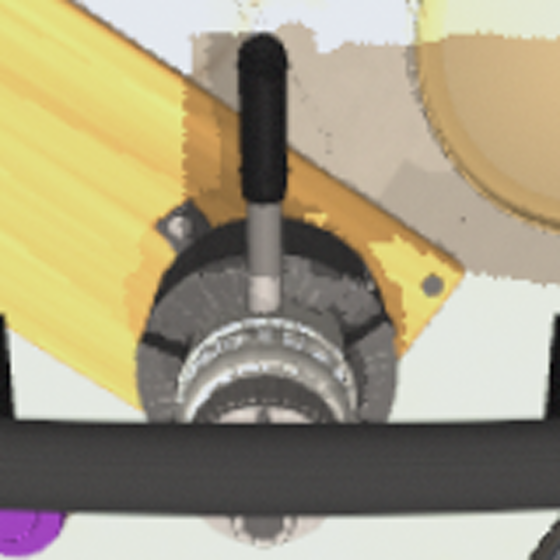

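```bash
python3 - <<'E'
from h import *
w=load('w1');ax=np.array([.5498,.1558])
for n,x,y in(('R outer',386,318),('R inner',345,345),('Rmid',365,335),('L outer',145,337),('L mid',165,345),('Redge',372,320),('Redge2',375,340)):
    P=plane(w,(240+x/3.5,140+y/3.5),.062,True)[:2]-ax;print(n,np.hypot(*P),np.degrees(np.arctan2(P[1],P[0]))%360)
# seat rim circle from mask at z=.062: outline points
for x,y in((137,370),(398,370),(150,310),(385,310)):
    P=plane(w,(240+x/3.5,140+y/3.5),.062,True)[:2]-ax;print(np.hypot(*P))
# cap, side & scene tips
E
python3 -m inch '0 -.04 .3 -.002 1; 0 0 .3 0 1; 0 0 .3 0 1; 0 0 .15 0 1; 0 0 0 0 1; 0 0 0 0 1; 0 0 0 0 1; 0 0 0 0 1' 20
```

```text
R outer 0.04885960286313828 156.0079321502298
R inner 0.031120065160038374 152.63444964981284
Rmid 0.039241659248194644 153.05991214727882
L outer 0.047484980758678505 285.34846028191964
L mid 0.039689938447591964 285.83599988777064
Redge 0.04417696737921516 158.42484057903766
Redge2 0.04176342740088864 148.3278056332235
0.048079837366689054
0.04766081888168868
0.05025988391061247
0.050082722236576456
time_s: 4.2
tcp_pos: [0.4726, 0.0975, 0.106]
eef_rot: [-180.0, 0.1, -143.2]
contact_force: [0.6, -0.4, 0.3]
gripper_width: 0.0877
gripper_force: 0.0
```

```bash
python3 -m inch '.008 0 .2 0 .5; 0 0 .2 0 .25; 0 0 .04 0 .25; 0 0 0 0 .25; 0 0 0 0 .25; 0 0 0 0 .25; 0 0 0 0 .25; 0 0 0 0 .25' 20
python3 - <<'E'
from h import *
need(.4717,.0963,.04,-143.1)
w=snap('wrist','w2');a=load('s0')
c=np.hstack([cv2.resize(w['color'][100:300,220:420],(400,400)),cv2.resize(a['color'][255:305,300:360],(400,400),interpolation=2)]);cv2.imwrite('pics/v4.png',c)
E
```

```text
time_s: 5.2
tcp_pos: [0.4712, 0.0965, 0.0393]
eef_rot: [-180.0, 0.0, -143.3]
contact_force: [0.0, 0.3, -0.1]
gripper_width: 0.0223
gripper_force: 0.0
t 5.2 tcp [0.4712 0.0965 0.0393] rpy [-1.8000e+02  3.0000e-02 -1.4325e+02] F [ 0.   0.3 -0.1] M [ 0.02 -0.15 -0.03] w 0.0223 j1,j6 [ 35.1 -88.3]
now-axes [-0.001 -0.003 -0.005] end-axes [-0.001 -0.003 -0.005] spin -0.0004
```

View pics/v4.png

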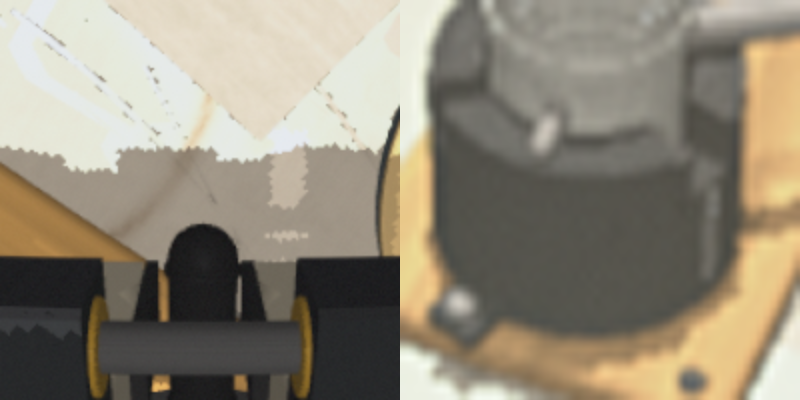

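The left crop shows the grip sitting between the fingers. The right crop shows the bright line under the wide notch at scene (346.5,285), which puts the notch at a bearing of about 167°. I'll sweep clockwise with the fingers loose.

```bash
python3 -m inch '-.003 .057 0 .0139 .25; -.003 .057 0 .0139 .25; -.003 .057 0 .0139 .25; -.003 .057 0 .0139 .25; -.003 .057 0 .0139 .25; -.003 .057 0 .0139 .25; -.003 .057 0 .0139 .25; 0 .023 0 .0056 .25'
python3 -m inch '0 .023 0 .0056 .25; 0 .023 0 .0056 .25; 0 .023 0 .0056 .25; 0 .023 0 .0056 .25; 0 0 0 0 .25; 0 0 0 0 .25; 0 0 0 0 .25; 0 0 0 0 .25'
python3 - <<'E'
from h import *
need(.4717,.0963,.04,-143.1);s=get_state();p=s['tcp_pos'][:2]-[.5498,.1558];print(np.hypot(*p),np.degrees(np.arctan2(p[1],p[0]))%360)
a=snap('scene','s2');b=snap('side','d2');cv2.imwrite('pics/v5.png',np.hstack([cv2.resize(a['color'][200:310,280:410],(400,338)),cv2.resize(b['color'][130:250,220:335],(353,338))]))
E
```

```text
time_s: 6.25
tcp_pos: [0.4517, 0.1558, 0.039]
eef_rot: [-180.0, -0.0, 179.6]
contact_force: [-0.6, -1.8, 0.9]
gripper_width: 0.022
gripper_force: 0.8
time_s: 7.25
tcp_pos: [0.4529, 0.1695, 0.0391]
eef_rot: [180.0, 0.0, 171.6]
contact_force: [0.2, -0.8, -0.1]
gripper_width: 0.0223
gripper_force: 0.2
t 7.25 tcp [0.4529 0.1695 0.0391] rpy [180.     0.   171.65] F [ 0.2 -0.8 -0.1] M [-0.09 -0.1  -0.02] w 0.0223 j1,j6 [  43.9 -142.2]
now-axes [-0.195 -0.465 -0.006] end-axes [ 0.193 -0.466 -0.006] spin -0.1257
0.09788385272581446 171.93775173046208
```

View pics/v5.png

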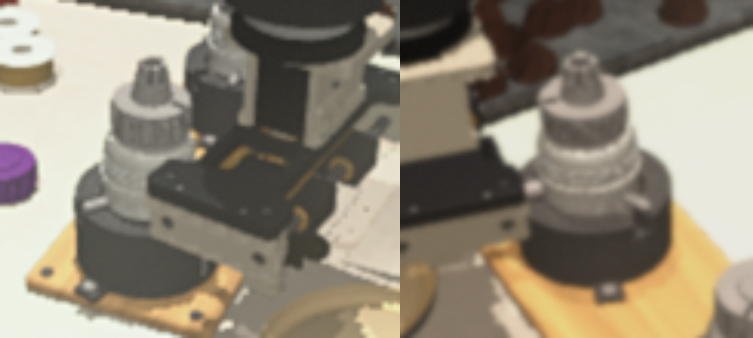

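The press follows the fingers. Both views show its studs still on the rim, so it has not dropped yet, and I'll go on slowly.

```bash
cat >> h.py <<'E'
def tip(ax=(.5498,.1558)):
    a=capture('scene');g=cv2.cvtColor(a['color'],6);bg=cv2.cvtColor(load('s0')['color'],6)
    T=bg[216:236,316:340];r=cv2.matchTemplate(g[205:260,300:360],T,cv2.TM_CCOEFF_NORMED);_,v,_,l=cv2.minMaxLoc(r)
    print('tip shift px',l[0]-16,l[1]-11,round(v,2))
    s=get_state();p=s['tcp_pos'][:2]-ax;print('r,ang',np.hypot(*p),np.degrees(np.arctan2(p[1],p[0]))%360,'rpy',s['eef_rot'],'F',s['contact_force'],'z',s['tcp_pos'][2],'M',s['moment'],'j6',s['joints'][5],s['time_s'],s['gripper_width'])
E
python3 -c "from h import *;tip()"
python3 -m inch '0 .017 0 .0042 .25; 0 .017 0 .0042 .25; 0 .017 0 .0042 .25; 0 0 0 0 .25; 0 .017 0 .0042 .25; 0 0 0 0 .25; 0 0 0 0 .25; 0 0 0 0 .25'
python3 -c "from h import *;tip()"
```

```text
tip shift px 0 1 0.94
r,ang 0.09789743328227177 171.9334830278303 rpy [-1.79996898e+02 -2.20860178e-03  1.71642446e+02] F [-0.15405481  0.33370505 -0.25601552] z 0.03906867920937565 M [-0.21784665 -0.07715818 -0.00628651] j6 -142.24994252611353 7.4 0.02208299321238057
time_s: 8.4
tcp_pos: [0.4547, 0.1795, 0.039]
eef_rot: [-180.0, -0.0, 165.6]
contact_force: [1.4, 0.4, 1.2]
gripper_width: 0.0218
gripper_force: 0.0
tip shift px 0 5 0.94
r,ang 0.09799868204186077 166.0047148253321 rpy [-1.79993768e+02 -4.07010644e-03  1.65593312e+02] F [-0.93180928  0.26314576  0.40574723] z 0.03904143430079292 M [ 0.03053655 -0.14566945  0.00136604] j6 -149.04846021937425 8.45 0.021540250098168408
```

The tip dropped by about 4–5 px, roughly 12 mm. I'll let go, lift and check from two views.

```bash
python3 -m inch '0 0 0 0 1; 0 0 -.2 0 1; 0 0 -.35 -.029 1; 0 0 -.35 -.029 1; 0 0 -.2 -.029 1; 0 0 0 -.029 1; 0 0 0 -.029 1; 0 0 0 -.029 1'
python3 - <<'E'
from h import *
a=snap('scene','s3');b=snap('side','d3');w=snap('wrist','w3')
need(.5498,.1558,.2,-100)
cv2.imwrite('pics/v6.png',np.vstack([np.hstack([cv2.resize(a['color'][200:310,280:410],(400,338)),cv2.resize(b['color'][130:250,220:335],(353,338))]),np.zeros((12,753,3),np.uint8),cv2.resize(w['color'][:,120:520],(753,753))[:240]]))
E
```

```text
time_s: 9.45
tcp_pos: [0.4546, 0.1795, 0.2041]
eef_rot: [180.0, 0.0, -131.4]
contact_force: [0.7, 0.3, 0.1]
gripper_width: 0.0872
gripper_force: 0.0
t 9.6 tcp [0.4547 0.1796 0.2041] rpy [ 180.     -0.   -131.95] F [ 0.3  0.3 -0.1] M [ 0.09 -0.08 -0.01] w 0.0875 j1,j6 [ 44.6 -86.6]
now-axes [-0.306 -0.578  0.027] end-axes [ 0.046 -0.652  0.027] spin -0.0887
```

View pics/v6.png

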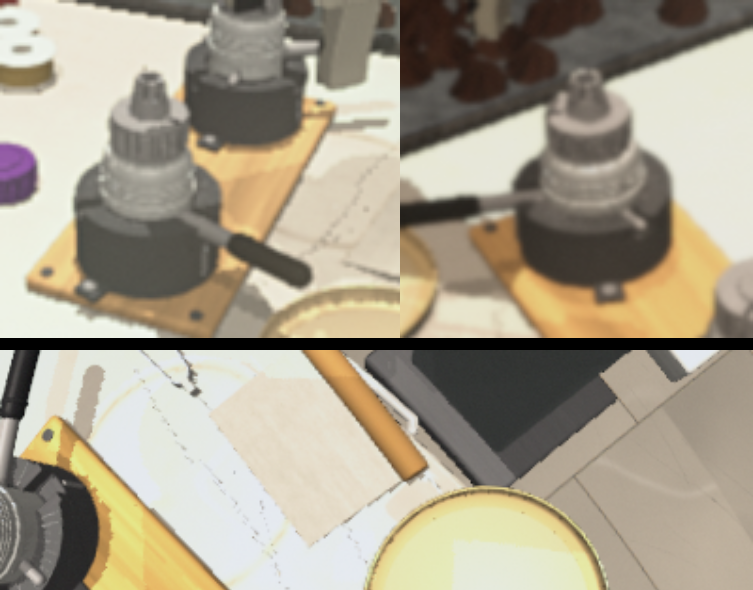

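The handle now points over the bright line, and the stud is no longer on the rim in the scene crop. Next I'll triangulate the heights.

```bash
python3 - <<'E'
from h import *
def sh(f0,f1,box,mg=12):
    x0,y0,x1,y1=box;A=cv2.cvtColor(load(f0)['color'],6);B=cv2.cvtColor(load(f1)['color'],6)
    T=A[y0:y1,x0:x1];r=cv2.matchTemplate(B[y0-mg:y1+mg,x0-mg:x1+mg],T,5);_,v,_,l=cv2.minMaxLoc(r)
    i,j=l;px=lambda a,b,c:(a-c)/(2*(a-2*b+c)) if a-2*b+c else 0
    dx=px(r[j,i-1],r[j,i],r[j,i+1]);dy=px(r[j-1,i],r[j,i],r[j+1,i]);return np.array([i-mg+dx,j-mg+dy]),v
s1,v1=sh('s0','s3',(318,217,338,233));s2,v2=sh('d0','d3',(270,148,292,164));print(s1,v1,s2,v2)
a=load('s0');b=load('d0')
for k in(0,1):print(tri(ray(a,(328,221)+k*s1),ray(b,(280,151)+k*s2)))
# cap edges in the side view rows
for f,rows,x0,x1 in(('s3',(238,244,250),300,360),('d3',(175,180,186),255,310)):
    g=cv2.GaussianBlur(cv2.cvtColor(load(f)['color'],6),(3,3),0).astype(int)
    for r in rows:
        d=np.abs(np.diff(g[r,x0:x1]));i=np.argsort(-d)[:6];print(f,r,sorted((x0+i).tolist()))
d3=load('d3')['color'];g=cv2.cvtColor(d3,6);m=(g[185:225,180:255]<60).astype(np.uint8);n,l,st,ce=cv2.connectedComponentsWithStats(m);print(st[1:][st[1:,4]>60]+[180,185,0,0,0])
s3=load('s3')['color'];g=cv2.cvtColor(s3,6);m=(g[270:300,350:390]<60).astype(np.uint8);n,l,st,ce=cv2.connectedComponentsWithStats(m);print(st[1:][st[1:,4]>40]+[350,270,0,0,0])
E
```

```text
[-0.3183568  5.2619896] 0.9647018313407898 [0.3374546 1.4236938] 0.6121978759765625
(array([0.54917234, 0.15888922, 0.15689484]), [np.float64(0.0015563519500769094), np.float64(0.0015563519500768756)])
(array([0.54959494, 0.16331484, 0.14920796]), [np.float64(0.003773943427936385), np.float64(0.0037739434279365023)])
s3 238 [314, 315, 323, 339, 340, 341]
s3 244 [314, 315, 340, 341, 343, 349]
s3 250 [312, 313, 316, 317, 341, 342]
d3 175 [265, 266, 267, 294, 295, 296]
d3 180 [266, 267, 268, 293, 294, 295]
d3 186 [260, 261, 262, 302, 303, 304]
[[180 185  38  16 184]
 [215 201  31  10 195]]
[]
```

```bash
python3 - <<'E'
from h import *
a=load('s3');b=load('d3')
print(tri(ray(a,(381,289)),ray(b,(214.5,208))),'end')
print(tri(ray(a,(355,278.5)),ray(b,(246.5,204.5))),'start')
print(tri(ray(a,(328.5,224.5)),ray(b,(280.5,155.5))),'tip')
# cap axis: cap midlines at same height
for p,q in(((327.5,244),(280.5,178)),((327.3,241),(280.5,175))):print(tri(ray(a,p),ray(b,q)))
need(.5498,.1558,.2,-100)
E
python3 -m inch '-.306 -.2 0 0 1; 0 -.38 0 0 1; 0 0 0 -.029 1; 0 0 0 -.029 1; 0 0 0 -.029 1; 0 0 0 0 1; 0 0 0 0 1; 0 0 0 0 1'
python3 - <<'E'
from h import *
need(.5498,.1558,.2,-100)
w=snap('wrist','w4');cv2.imwrite('pics/v7.png',w['color'])
E
```

```text
(array([0.42730392, 0.18548331, 0.05660005]), [np.float64(0.0005268035956505912), np.float64(0.0005268035956506351)]) end
(array([0.48300274, 0.17179642, 0.05270359]), [np.float64(0.0003124627613796414), np.float64(0.0003124627613796031)]) start
(array([0.5488035 , 0.15709346, 0.14856246]), [np.float64(0.0015816246750032046), np.float64(0.0015816246750032536)]) tip
(array([0.54798176, 0.15584996, 0.10256206]), [np.float64(0.0014011078380858468), np.float64(0.0014011078380858917)])
(array([0.54844888, 0.15589804, 0.10924064]), [np.float64(0.0014808153621653094), np.float64(0.0014808153621652703)])
t 9.6 tcp [0.4547 0.1796 0.2041] rpy [ 180.     -0.   -131.95] F [ 0.3  0.3 -0.1] M [ 0.09 -0.08 -0.01] w 0.0875 j1,j6 [ 44.6 -86.6]
now-axes [-0.306 -0.578  0.027] end-axes [ 0.046 -0.652  0.027] spin -0.0887
time_s: 10.6
tcp_pos: [0.5502, 0.156, 0.2041]
eef_rot: [180.0, -0.0, -100.6]
contact_force: [0.1, 0.0, 0.3]
gripper_width: 0.0873
gripper_force: 0.0
t 10.6 tcp [0.5502 0.156  0.2041] rpy [ 180.     -0.   -100.63] F [0.1 0.  0.3] M [ 0.12 -0.02 -0.01] w 0.0873 j1,j6 [ 35.4 -46. ]
now-axes [0.001 0.002 0.027] end-axes [0.001 0.002 0.027] spin -0.0017
```

View pics/v7.png

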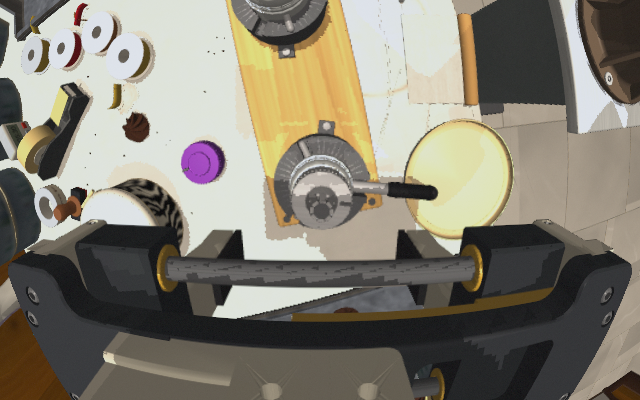

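The handle is at 56 mm and the tip at 148.6 mm, so the press is seated. In the wrist view the nozzle tip is at (322,207) and the cap is centred between the fingers.

```bash
python3 - <<'E'
from h import *
w=load('w4')
print(plane(w,(322,207),.147,True),plane(w,(321.5,197),.122,True))
need(.549,.156,.102,-100.6)
E
python3 -m inch '0 .005 .2 0 1; 0 0 .2 0 1; 0 0 .2 0 1; 0 0 .08 0 1; 0 0 0 0 .3; 0 0 0 0 .3; 0 0 0 0 .3; 0 0 0 0 .3' 35
python3 -c "from h import *;tip();need(.549,.156,.102,-100.6)"
```

```text
[0.54835281 0.15136907 0.147     ] [0.54844748 0.1508217  0.122     ]
t 10.65 tcp [0.5502 0.156  0.2041] rpy [ 180.     -0.   -100.58] F [ 0.2 -0.4  0. ] M [ 0.1  -0.04  0.01] w 0.0874 j1,j6 [ 35.4 -46. ]
now-axes [0.001 0.008 0.68 ] end-axes [0.001 0.008 0.68 ] spin 0.0
time_s: 11.65
tcp_pos: [0.5498, 0.1562, 0.1028]
eef_rot: [-179.9, 0.1, -100.5]
contact_force: [0.3, 0.2, -0.2]
gripper_width: 0.0534
gripper_force: 0.0
tip shift px -15 2 0.64
r,ang 0.0005113942315530552 135.36739571136107 rpy [-1.79989254e+02  3.12072421e-02 -1.00460707e+02] F [-4.03430343  1.94724735  5.67533114] z 0.10260927618003751 M [ 0.64268474  1.5387633  -0.01872601] j6 -45.925923060409445 11.7 0.04988951978581165
t 11.7 tcp [0.5494 0.1562 0.1026] rpy [-1.7999e+02  3.0000e-02 -1.0046e+02] F [-4.   1.9  5.7] M [ 0.64  1.54 -0.02] w 0.0499 j1,j6 [ 35.5 -45.9]
now-axes [0.002 0.003 0.004] end-axes [0.002 0.003 0.004] spin 0.0004
```

```bash
python3 -m inch '0 0 0 0 .3; 0 0 0 0 .3; 0 0 0 .004 .3; 0 0 0 .004 .3; 0 0 0 .004 .3; 0 0 0 .004 .3; 0 0 0 0 .3; 0 0 0 0 .3' 50
python3 -c "from h import *;need(.549,.156,.102,-100.6)"
```

```text
time_s: 12.7
tcp_pos: [0.5499, 0.1565, 0.1025]
eef_rot: [-180.0, 0.1, -106.2]
contact_force: [-2.1, 1.8, 4.7]
gripper_width: 0.0489
gripper_force: 50.0
t 12.7 tcp [0.5499 0.1565 0.1025] rpy [-1.7995e+02  5.0000e-02 -1.0621e+02] F [-2.1  1.8  4.7] M [1.01 0.81 0.15] w 0.0489 j1,j6 [ 35.5 -51.7]
now-axes [0.005 0.005 0.003] end-axes [0.005 0.005 0.003] spin -0.0156
```

```bash
python3 -m inch '0 0 0 .004 .3; 0 0 0 .004 .3; 0 0 0 .004 .3; 0 0 0 .004 .3; 0 0 0 0 .3; 0 0 0 0 .3; 0 0 0 0 .3; 0 0 0 0 .3' 50
python3 -c "from h import *;need(.549,.156,.102,-100.6)"
```

```text
time_s: 13.7
tcp_pos: [0.55, 0.1563, 0.1025]
eef_rot: [-179.9, 0.1, -112.0]
contact_force: [-2.2, 2.1, 5.6]
gripper_width: 0.0491
gripper_force: 50.0
t 13.7 tcp [0.55   0.1563 0.1025] rpy [-1.7995e+02  5.0000e-02 -1.1199e+02] F [-2.2  2.1  5.6] M [0.74 0.57 0.14] w 0.0491 j1,j6 [ 35.5 -57.5]
now-axes [0.005 0.006 0.004] end-axes [0.004 0.006 0.004] spin -0.0316
```

```bash
python3 -m inch '0 0 0 .004 .3; 0 0 0 .004 .3; 0 0 0 .004 .3; 0 0 0 0 .3; 0 0 0 0 .3; 0 0 0 .004 .3; 0 0 0 .004 .3; 0 0 0 .004 .3' 50
python3 - <<'E'
from h import *
need(.549,.156,.102,-100.6)
a=snap('scene','s5');b=snap('side','d5');cv2.imwrite('pics/v8.png',np.hstack([cv2.resize(a['color'][200:310,280:410],(400,338)),cv2.resize(b['color'][130:250,200:335],(380,338))]))
E
```

```text
time_s: 14.7
tcp_pos: [0.5501, 0.1562, 0.1027]
eef_rot: [-179.9, 0.0, -120.7]
contact_force: [-2.8, 0.7, 7.1]
gripper_width: 0.0491
gripper_force: 50.0
t 14.7 tcp [0.5501 0.1562 0.1027] rpy [-1.7994e+02  5.0000e-02 -1.2066e+02] F [-2.8  0.7  7.1] M [0.41 0.61 0.23] w 0.0491 j1,j6 [ 35.5 -66.2]
now-axes [0.005 0.005 0.005] end-axes [0.003 0.007 0.005] spin -0.0557
```

View pics/v8.png

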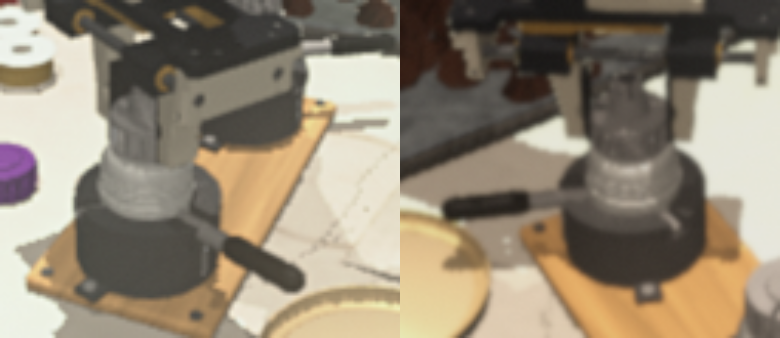

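After about 20° of clockwise turning the handle still rests in its notch and there is no hard stop. The moment is low and the upward force is rising, so this looks like a reverse thread. I'll go on clockwise, following the climb.

```bash
python3 -m inch '0 0 -.005 .015 .3; 0 0 -.003 .015 .3; 0 0 -.003 .015 .3; 0 0 -.002 .015 .3; 0 0 -.002 .015 .3; 0 0 -.002 .015 .3; 0 0 0 0 .3; 0 0 0 0 .3' 50
python3 - <<'E'
from h import *
need(.549,.156,.102,-178)
a=load('s5');b=load('d5')
print(tri(ray(a,(378.8,290)),ray(b,(215.5,204.5))))
E
```

```text
time_s: 15.8
tcp_pos: [0.5504, 0.1562, 0.1051]
eef_rot: [-180.0, 0.1, -152.9]
contact_force: [1.2, 1.0, 4.6]
gripper_width: 0.0493
gripper_force: 50.0
t 15.8 tcp [0.5504 0.1562 0.1051] rpy [-1.7998e+02  9.0000e-02 -1.5289e+02] F [1.2 1.  4.6] M [ 0.11 -0.75 -0.06] w 0.0493 j1,j6 [ 35.5 -98.4]
now-axes [0.009 0.003 0.021] end-axes [ 0.009 -0.001  0.021] spin 0.0697
(array([0.43058407, 0.1917312 , 0.05821804]), [np.float64(0.00047753131300722507), np.float64(0.00047753131300729506)])
```

```bash
python3 -m inch '0 0 -.003 .014 .3; 0 0 -.003 .014 .3; 0 0 -.001 .014 .3; 0 0 0 .014 .3; 0 0 0 .0137 .3; 0 0 0 0 .3; 0 0 0 0 .3; 0 0 -.01 0 .3' 50
python3 -c "from h import *;need(.549,.156,.102,-178)"
```

```text
time_s: 16.8
tcp_pos: [0.5492, 0.1559, 0.1068]
eef_rot: [-180.0, -0.0, -178.0]
contact_force: [1.9, 0.9, -1.2]
gripper_width: 0.0491
gripper_force: 50.0
t 16.8 tcp [0.5492 0.1559 0.1068] rpy [-1.7999e+02 -4.0000e-02 -1.7800e+02] F [ 1.9  0.9 -1.2] M [ 0.06 -0.86  0.03] w 0.0491 j1,j6 [  35.5 -123.5]
now-axes [0.001 0.001 0.032] end-axes [0.001 0.001 0.032] spin 0.0
```

The force is now only about the cap's own weight, so it is free. I'll lift slowly and check.

```bash
python3 -m inch '0 0 -.02 0 .3; 0 0 -.02 0 .3; 0 0 -.02 0 .3; 0 0 -.02 0 .3; 0 0 -.02 0 .3; 0 0 -.02 0 .3; 0 0 0 0 .3; 0 0 0 0 .3' 50
python3 -c "from h import *;need(.549,.156,.215,-178)"
```

```text
time_s: 17.8
tcp_pos: [0.5494, 0.156, 0.1251]
eef_rot: [-180.0, -0.0, -178.1]
contact_force: [-0.2, 0.4, -1.6]
gripper_width: 0.049
gripper_force: 50.0
t 17.8 tcp [0.5494 0.156  0.1251] rpy [-1.800e+02 -1.000e-02 -1.781e+02] F [-0.2  0.4 -1.6] M [ 0.06 -0.13 -0.03] w 0.049 j1,j6 [  35.5 -123.6]
now-axes [ 0.003 -0.    -0.599] end-axes [ 0.003 -0.    -0.599] spin -0.0003
```

```bash
python3 -m inch '0 0 -.08 0 .3; 0 0 -.1 0 .3; 0 0 -.1 0 .3; 0 0 -.1 0 .3; 0 0 -.08 0 .3; 0 0 0 0 .3; 0 0 0 0 .3; 0 0 0 0 .3' 50
python3 - <<'E'
from h import *
need(.549,.156,.195,-178)
a=snap('scene','s6');b=snap('side','d6');cv2.imwrite('pics/v9.png',np.hstack([cv2.resize(a['color'][150:310,260:420],(390,390)),cv2.resize(b['color'][90:250,190:350],(390,390))]))
E
```

```text
time_s: 18.8
tcp_pos: [0.5492, 0.1558, 0.1935]
eef_rot: [-180.0, -0.1, -178.1]
contact_force: [0.2, 0.4, -1.6]
gripper_width: 0.0496
gripper_force: 50.0
t 18.8 tcp [0.5492 0.1558 0.1935] rpy [-1.7997e+02 -6.0000e-02 -1.7810e+02] F [ 0.2  0.4 -1.6] M [ 0.04 -0.16  0.03] w 0.0496 j1,j6 [  35.5 -123.6]
now-axes [ 0.001  0.001 -0.01 ] end-axes [ 0.001  0.001 -0.01 ] spin -0.0003
```

View pics/v9.png

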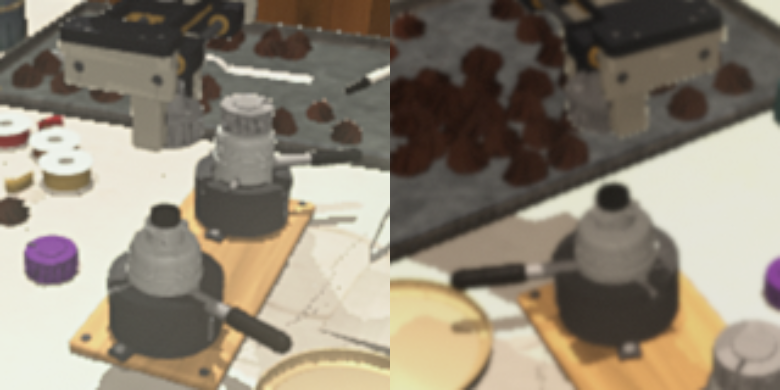

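The cap is held about 90 mm straight above its press. The press is seated with its handle in the notch, and the blank press is untouched.

```bash
python3 -c "
from plant import close_job
print(close_job())"
```

```text
the job is handed in; nothing more can be done
None
```

The job is done and handed in at about 19 s. The star press was turned until its handle dropped into the wide notch, and the cap, which has a reverse thread, was unscrewed clockwise. The cap is still gripped about 90 mm straight above its press; I didn't touch the other press.

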